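# Load the cold plate into the chilled topping base

## Task

Get the chilled base under the two topping bowls ready for service: squeeze the latch on its drawer's grip and pull the drawer right out, set the white cold plate into the empty bay behind the drawer's front and press it down past its spring catches until it is flush with the deck, then push the drawer fully home so that it latches shut. Leave the can, the jar and the shaker where they stand.

Things in the scene. Friction and masses are not known exactly. Their poses are not given: they have to be found in the camera images.
- cold_drawer_unit: Fixed brushed-steel counter-top chilled base, 140 deep x 260 wide x 124 high, with one drawer; two small steel bowls stand fixed on its top, 46 high, 20 back from its front edge. Origin on the worktop under the middle of the carcass's front edge; x points back into the unit (the drawer pulls out along -x), y to its left, z up.
- drawer (a joint): How far the drawer is out, m: 0 = shut, 0.122 = at its end stop. It drags with about 3 N and stays where it is left. Latched shut it has 2 mm of play.
- squeeze_paddle (a joint): Squeeze latch, rad: 0 = paddle sprung out at rest, 0.2 = squeezed to its stop, which takes 5 to 15 N. Its hook under the drawer catches behind a rail: pulling the bar alone does not open. Past 0.13 the hook is clear, and past 25 mm of drawer travel stays so. Pushed shut, the hook rides over the rail for some 10 N more; the paddle returns to 0 only with the drawer fully home.
- drawer_grip (a point): Middle of the drawer's fixed grip: black bar 132 long (unit's y), 12 thick (x), 16 high (z), on two posts 120 apart, 96 above the worktop. Moves with the drawer, has the unit's axes. 38 of free gap between the bar and the steel drawer front behind it, whose top edge is 122 above the worktop.
- paddle_top (a point): Middle of the paddle's top edge, 108 above the worktop: black plate 76 wide, 8 thick, 32 high, standing in front (-x) of the bar with a 16 gap. Paddle and bar together measure 36 along the unit's x at rest, about 24 squeezed, the paddle coming to the bar; both can be pinched between the fingers from above.
- bay (a point): Middle of the empty bay's mouth, 74 above the worktop, in the drawer's deck, moving with it. Bay: 173 long (unit's y), 100 wide (x), 32 deep, 12 behind the drawer front. A sprung round catch stands out 4 from each short end wall, 12 below the deck; the plate lands on them some 18 proud and needs 10 to 25 N to snap down. The unit's roof passes 36 above the deck.
- cold_plate: White hard-shell cold plate, loose, 0.35 to 0.6 kg: 170 long (own y) x 96 wide (own x) x 32 high, with rounded foot edges (radius 10) and a waist under its top face; on its top a grip rib 100 long (own y), 20 wide, 30 high, so 62 high in all. Origin at the middle of its underside, z up. It fits the bay either way round, 1.5 to 2 loose on each side.
- plate_face (a point): Middle of the plate's flat top face at the foot of the rib, 32 above its underside; level with point bay when the plate is flush.
- tomato_can: Bystander: tin can, 101 across, 118 high, origin under its middle.
- caper_jar: Bystander: glass jar with a red cap, 84 across, 109 high, origin under its middle.
- flour_shaker: Bystander: aluminium flour shaker with a domed top, 74 across, 116 high, origin under its middle.

How it is judged:
On the way, in this order (a step that is already met when the one before it is completed fails the run):
1. the drawer is pulled right out (value of joint drawer above 0.11 m), for 0.2 s.
2. with the drawer out, the plate lies flush in its bay (value of joint drawer above 0.1 m and z of plate_face in the frame of bay between -0.004 and 0.003 m and horizontal distance between plate_face and bay below 0.006 m and angle between cold_plate's own z axis and vertical below 0.05 rad), for 0.2 s.
At the end, for the whole second after the job is handed in: The drawer is home (within 4 mm) and latched (paddle within 0.04 rad of rest); the plate lies at rest in its bay, its face flush with the deck (3 mm above to 4 mm below), centred within 6 mm and level within 0.05 rad; can, jar and shaker never moved by over 40 mm (value of joint drawer below 0.004 m and value of joint squeeze_paddle below 0.04 rad and z of plate_face in the frame of bay between -0.004 and 0.003 m and horizontal distance between plate_face and bay below 0.006 m and angle between cold_plate's own z axis and vertical below 0.05 rad and linear speed of cold_plate below 0.02 m/s); the robot touches nothing.
It fails at once if the can is moved (distance of tomato_can from where it was at the start of the episode above 0.04 m).
It fails at once if the jar is moved (distance of caper_jar from where it was at the start of the episode above 0.04 m).
It fails at once if the shaker is moved (distance of flour_shaker from where it was at the start of the episode above 0.04 m).
It also fails if it takes over 67 s, if anything falls off the work surface, if the arm or the gripper's body presses on something with over 40 N, if the wrist force passes 120 N, or if a joint passes its speed limit or range.

## Robot

A 6-joint arm with a two-finger parallel gripper is mounted at the origin on a cart in front of the work surface, level with it; the furniture and walls round the work are solid. World frame = base frame: x ahead of the robot, y to its left, z up, the work surface at z = 0. Lengths are in m, angles in rad, forces in N, time in s.
With the tool pointing down it reaches from about 0.35 to 0.775 m from the base axis. Payload 7.3 kg.
Tool frame: the origin (TCP) lies midway between the tips of the shut fingers; the grasp point (between the pads) lies 19 mm behind it (robot.tcp_to_grasp is the distance from the TCP to the grasp point, in m); z points along the fingers, y is the line along which they close (so a half turn about z gives the same grasp; the last joint's range is limited). The gripper opens to 92 mm and grips with 3 to 60 N. Pads are 19 mm wide; open, the fingers measure 130 mm over their backs; the gripper's body (75 mm by 190 mm) begins 47 mm behind the grasp point.
Start: joints at [-1.333, 0.342, 1.524, -0, 1.275, -0.146], TCP at [0.197, -0.487, 0.227] pointing down, gripper open.
Joint ranges: [-2.53, 2.53], [-0.77, 2.02], [0.04, 2.7], [-1, 4.14], [0.28, 2.66], [-3.11, 3.11]. Speed limits (rad/s): [2.57, 2.57, 3.14, 3.14, 3.14, 3.14].

## Interface

Orientations are given as [roll, pitch, yaw] about the fixed x, y, z axes, in that order (R = Rz(yaw) Ry(pitch) Rx(roll)).
In Python, from cell import readout, cams, ticket, robot gives the robot as it stands. The module is installed in compiled form; this text tells all that it offers.
- The arm moves only by the tool jog_arm, never from a script. Its argument "plan" is a list of rows, each a list of 5 numbers: the shift along the world's x, y, z each as a share of 0.08 m, from -1 to 1, then the turn about the world's z as a share of 90 degrees, from -1 to 1, then the opening, from -1 (shut) to 1 (fully open). A call has 1 to 12 rows; each row is the pose to reach, as a shift and turn from the pose commanded when the call began; what a row does not reach only later rows make up. A row lasts 1/10 s, in which the tool goes at most 50 mm and 8.59 degrees, less where a joint would pass 70% of its speed; a pose out of reach is approached as far as the arm can. A call with a number of a shift or a turn outside -1 to 1 is refused whole. A call with a gripper value outside its range is refused whole. The fingers move at their own pace and stop on an object; "squeeze" is the grip in N (left out, the last holds). Time passes only in rows, so rows that repeat a pose let the fingers close. It gives the time, the measured TCP pose, the force, the opening and the grip force at its end, in the units of the state.
- readout.observe(): the state, without advancing time (a new reading comes with each control period).
- cams.read_camera(name): name is "scene" or "top" or "wrist"; returns the picture (400x640x3 uint8, blue, green, red); there is no depth.
- cams.calibration(name): a dict with "K" (3x3 intrinsics, pixels), "k1" (the pictures are not rectified: a ray, as slopes to the right and down, at radius r is drawn at 1 + k1 r^2 times it, then the intrinsics apply), "world_from_camera" (4x4, takes a point from camera to world coordinates). Camera axes: x right, y down, z forward; pixel columns grow to the right and rows downward; lengths in m; the calibration is good to about 2 mm. A picture is of the moment at which its call begins: read the wrist's pose just before it. calibration takes no time and is no camera call; for the wrist camera it gives the pose at the moment of the call.
- ticket.hand_in(): hands the job in; it is judged then, once.
The state is a dict: "time": time; "qpos": joint angles; "qvel": joint speeds; "joint_efforts": joint torques, N m; "tool_pos": TCP position; "tool_rot": TCP orientation; "contact_force": force on the tool from outside, world axes, zero at the start; "torque": the same for the moment, N m; "opening": finger opening in m; "grip_force": force on a finger pad.
Only numpy, scipy, OpenCV 4.12 (cv2) and the standard library are available. Lean on these libraries where they do the work, as an engineer would, in place of code of your own. Each camera call takes 0.05 s, during which the arm holds its last target. There are 200 camera calls.

## Working session

There is one attempt and no reset: what is moved stays moved. The work goes in short steps, Python scripts to look and compute and a tool call to move; the robot and the scene stay as the last step left them, time stands still between calls to the robot, and variables do not carry over. Pictures are saved under pics/ and viewed, at most 11 in all, crops included, and the job is handed in when it is done.

Besides the shell and the picture viewer there is one more tool, called after "Request:" by a JSON object that holds its "fn" and its "kwargs", one argument or row to a line. jog_arm: Moves the arm, as the interface text tells. Shift numbers are shares of 0.08 m and turn numbers shares of 90 degrees, none past 1 either way. Its arguments: {"type":"object","properties":{"plan":{"type":"array"},"squeeze":{"type":"number"}},"required":["plan"]}

```bash
mkdir -p pics
cat > h.py <<'E'
import numpy as np, cv2
from cell import readout, cams, ticket, robot
def ray(name,uv,cal=None):
    c=cal or cams.calibration(name); K=np.array(c["K"]);T=np.array(c["world_from_camera"])
    uv=np.atleast_2d(np.float64(uv))
    p=cv2.undistortPoints(uv.reshape(-1,1,2),K,np.array([c["k1"],0,0,0,0.])).reshape(-1,2)
    d=np.c_[p,np.ones(len(p))]@T[:3,:3].T
    return T[:3,3],d
def onz(name,uv,z,cal=None):
    o,d=ray(name,uv,cal); return o+d*((z-o[2])/d[:,2])[:,None]
def proj(name,P,cal=None):
    c=cal or cams.calibration(name); K=np.array(c["K"]);T=np.linalg.inv(np.array(c["world_from_camera"]))
    P=np.atleast_2d(P); return cv2.projectPoints(P.reshape(-1,1,3).astype(float),cv2.Rodrigues(T[:3,:3])[0],T[:3,3],K,np.array([c["k1"],0,0,0,0.]))[0].reshape(-1,2)
E
python3 - <<'E'
from h import *
np.set_printoptions(precision=4,suppress=True)
s=readout.observe(); print(s["tool_pos"],s["tool_rot"],s["time"],s["opening"],s["contact_force"])
for n in("top","scene"):
    cv2.imwrite(f"pics/{n}0.png",cams.read_camera(n)); print(n,cams.calibration(n))
E
```

```text
[ 0.1965 -0.4864  0.2261] [-3.1401 -0.0002  0.3838] 0.0 0.09168645414164547 [-0.1788 -0.0294 -0.095 ]
top {'K': array([[364.0619,   0.    , 315.7337],
       [  0.    , 364.0619, 196.0024],
       [  0.    ,   0.    ,   1.    ]]), 'k1': -0.02980335833269936, 'world_from_camera': array([[ 0.017 , -0.9843,  0.1758,  0.3885],
       [-0.9996, -0.0206, -0.0184,  0.0119],
       [ 0.0217, -0.1754, -0.9843,  1.0311],
       [ 0.    ,  0.    ,  0.    ,  1.    ]])}
scene {'K': array([[367.2148,   0.    , 323.2428],
       [  0.    , 367.2148, 194.9422],
       [  0.    ,   0.    ,   1.    ]]), 'k1': 0.011139168345696216, 'world_from_camera': array([[-0.8265, -0.4016,  0.3946,  0.1028],
       [-0.5628,  0.6066, -0.5614,  0.6375],
       [-0.0139, -0.6861, -0.7274,  0.9609],
       [ 0.    ,  0.    ,  0.    ,  1.    ]])}
```

View pics/top0.png

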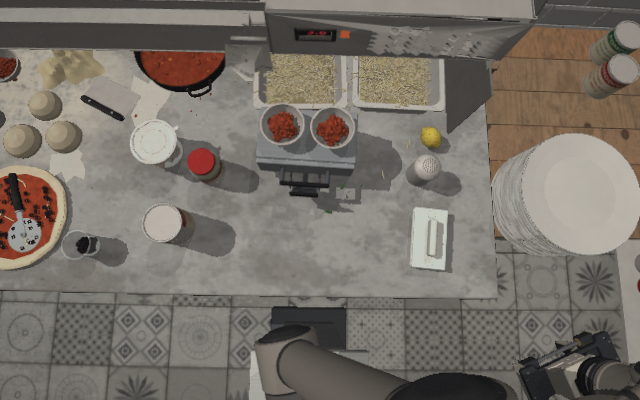

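View pics/scene0.png

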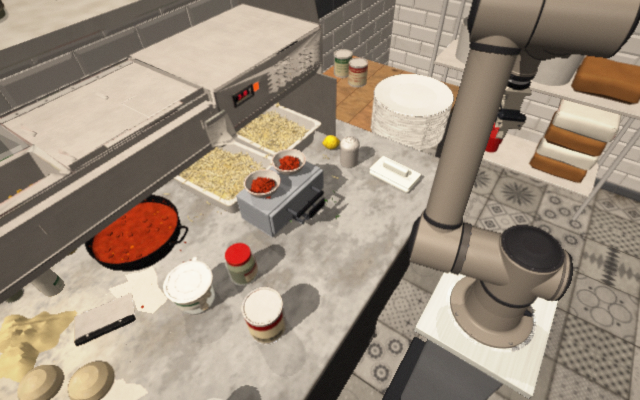

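The top view shows the unit at about (305,150) with its grip at (305,183), the plate at (430,238), the shaker at (425,168), the jar at (203,165) and the can at (165,223). I'll measure these from enlarged crops.

Run:
```python
from h import *
np.set_printoptions(precision=4,suppress=True)
im=cv2.imread("pics/top0.png")
a=cv2.resize(im[150:205,250:362],None,fx=7,fy=7,interpolation=cv2.INTER_CUBIC)
cv2.imwrite("pics/c1.png",a)
# plate mask
hsv=cv2.cvtColor(im,cv2.COLOR_BGR2HSV)
m=((hsv[...,2]>205)&(hsv[...,1]<40)).astype(np.uint8); m[:, :400]=0; m[:,460:]=0; m[:200]=0; m[290:]=0
cs=cv2.findContours(m,cv2.RETR_EXTERNAL,cv2.CHAIN_APPROX_NONE)[0]; c=max(cs,key=cv2.contourArea)
print(cv2.contourArea(c),cv2.minAreaRect(c))
P=onz("top",c.reshape(-1,2),0.032)[:,:2]
print(cv2.minAreaRect(P.astype(np.float32)*1000))
for n,uv,z in(("gripL",(280,180),.104),("gripR",(329,177),.104),("unitFL",(258,160),.124),("unitFR",(355,157),.124),("jar",(202,162),.109),("shaker",(427,165),.1)): print(n,onz("top",uv,z))
b=cv2.resize(im[195:285,395:465],None,fx=6,fy=6,interpolation=cv2.INTER_CUBIC)
h=max(a.shape[0],b.shape[0]); 
cv2.imwrite("pics/c2.png",b)
```

```text
Traceback (most recent call last):
ValueError: max() iterable argument is empty
```

View pics/c1.png

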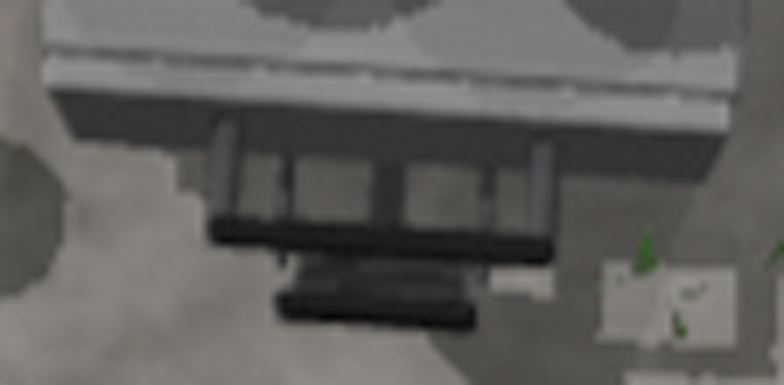

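The crop shows the bar from crop (210,231) to (553,250), the paddle's top edge from (277,307) to (475,318), and the drawer front's edge from (45,87) to (727,130).

Run:
```python
from h import *
np.set_printoptions(precision=4,suppress=True)
im=cv2.imread("pics/top0.png")
def cr(u,v): return (250+(u+.5)/7-.5,150+(v+.5)/7-.5)
for n,a,b,z in(("bar",(210,228),(553,247),.102),("pad",(277,303),(475,313),.106),("front",(45,87),(727,130),.122),("fronttopback",(45,50),(735,93),.124)):
    P=onz("top",[cr(*a),cr(*b)],z); d=P[0]-P[1]; print(n,P[:,:2].ravel(),"mid",P.mean(0),"len",np.linalg.norm(d),"yaw of y axis",np.degrees(np.arctan2(-d[0],d[1])))
hsv=cv2.cvtColor(im,cv2.COLOR_BGR2HSV)
print(im[225,418],im[250,425],im[230,405],im[240,433])
g=cv2.cvtColor(im,cv2.COLOR_BGR2GRAY)
m=(g>175).astype(np.uint8); k=np.zeros_like(m);k[200:280,400:460]=1; m*=k
cs=cv2.findContours(m,cv2.RETR_EXTERNAL,cv2.CHAIN_APPROX_NONE)[0]; c=max(cs,key=cv2.contourArea)
print(cv2.contourArea(c),cv2.minAreaRect(c))
P=onz("top",c.reshape(-1,2),0.032)[:,:2]
print(cv2.minAreaRect(P.astype(np.float32)*1000))
for n,uv,z in(("jar",(202,162),.109),("shaker",(427,165),.1),("can",(165,223),.118)): print(n,onz("top",uv,z))
cv2.imwrite("pics/c2.png",cv2.resize(im[195:285,395:465],None,fx=6,fy=6,interpolation=cv2.INTER_CUBIC))
```

```text
bar [ 0.5892  0.0894  0.5847 -0.0385] mid [0.5869 0.0255 0.102 ] len 0.12793661578190377 yaw of y axis -2.003043325731829
pad [ 0.5605  0.0634  0.5583 -0.0097] mid [0.5594 0.0269 0.106 ] len 0.073138982205193 yaw of y axis -1.7354171538022891
front [ 0.6365  0.1502  0.6259 -0.1011] mid [0.6312 0.0245 0.122 ] len 0.2514606831592612 yaw of y axis -2.4240114115124496
fronttopback [ 0.65    0.1505  0.6395 -0.1038] mid [0.6448 0.0233 0.124 ] len 0.25454059117380634 yaw of y axis -2.373020802812227
[192 204 198] [177 189 192] [122 126 132] [191 203 197]
1918.5 ((428.6575927734375, 237.97862243652344), (34.37043762207031, 60.25743103027344), 3.5763344764709473)
((456.7430114746094, -320.6508483886719), (95.77639770507812, 162.97740173339844), 84.78646087646484)
jar [[0.637  0.2927 0.109 ]]
shaker [[ 0.6449 -0.3006  0.1   ]]
can [[0.475  0.3714 0.118 ]]
```

View pics/c2.png

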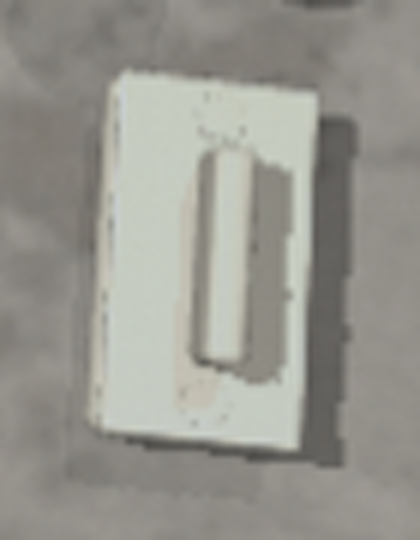

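The crop shows the plate's top face with corners near (125,70), (318,90), (298,448) and (100,432), and the rib along the world's x. Next I'll work out the plate's pose and the bowl rims.

Run:
```python
from h import *
np.set_printoptions(precision=4,suppress=True)
def cr(u,v): return (395+(u+.5)/6-.5,195+(v+.5)/6-.5)
P=onz("top",[cr(*p) for p in((122,70),(318,90),(298,448),(100,432))],.032)[:,:2]
print(P.ravel(),P.mean(0),[np.linalg.norm(P[i]-P[(i+1)%4]) for i in range(4)])
for a,b in((0,3),(1,2)): d=P[a]-P[b]; print("long dir deg",np.degrees(np.arctan2(d[1],d[0])))
d=P[0]-P[1]; print("short dir",np.degrees(np.arctan2(d[1],d[0])))
R=onz("top",[cr(232,150),cr(227,358)],.062)[:,:2]; d=R[0]-R[1];print("rib",R.ravel(),R.mean(0),np.linalg.norm(d),np.degrees(np.arctan2(d[1],d[0])))
B=onz("top",[(261,124),(305,124),(283,147),(310,126),(355,126),(333,148)],.170); print(B[:,:2])
```

```text
[ 0.5436 -0.2847  0.536  -0.377   0.3715 -0.3605  0.3775 -0.2698] [ 0.4572 -0.323 ] [np.float64(0.0926327192953897), np.float64(0.16531419380543033), np.float64(0.09089503517809687), np.float64(0.16681947717227072)]
long dir deg -5.137889922789637
long dir deg -5.748446225162113
short dir 85.27915684156565
rib [ 0.5035 -0.3248  0.4108 -0.319 ] [ 0.4572 -0.3219] 0.09286588303823097 -3.5565091949102503
[[ 0.7213  0.135 ]
 [ 0.724   0.0257]
 [ 0.663   0.0784]
 [ 0.7191  0.0131]
 [ 0.722  -0.0993]
 [ 0.6634 -0.0447]]
```

The plate centre is (0.457,-0.322) with its long axis at -5°, and its sizes fit the ones given. Before pinching near the bowls I need to know which way the 190 mm side of the gripper body lies, so I'll draw both options on the view.

Run:
```python
from h import *
s=readout.observe(); y=s["tool_rot"][2]; t=np.array(s["tool_pos"])
c=np.array([-np.sin(y),np.cos(y),0]); x=np.array([np.cos(y),np.sin(y),0])
outs=[]
for n,(u0,v0,u1,v1) in(("top",(500,320,640,400)),("scene",(440,30,600,160))):
    im=cv2.imread(f"pics/{n}0.png"); f=5 if n=="top" else 4
    a=cv2.resize(im[v0:v1,u0:u1],None,fx=f,fy=f,interpolation=cv2.INTER_CUBIC)
    for (hc,hx,col) in((.095,.0375,(0,255,0)),(.0375,.095,(0,0,255))):
        P=[t+[0,0,.066]+i*hc*c+j*hx*x for i,j in((1,1),(1,-1),(-1,-1),(-1,1))]
        q=((proj(n,np.array(P))-[u0,v0])*f).astype(int); cv2.polylines(a,[q],True,col,1)
    P=[t+.05*c,t-.05*c]; q=((proj(n,np.array(P))-[u0,v0])*f).astype(int); cv2.line(a,tuple(map(int,q[0])),tuple(map(int,q[1])),(255,255,0),1)
    outs.append(cv2.resize(a,(400,300)))
cv2.imwrite("pics/g.png",np.hstack(outs))
```

```text
(no output)
```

View pics/g.png

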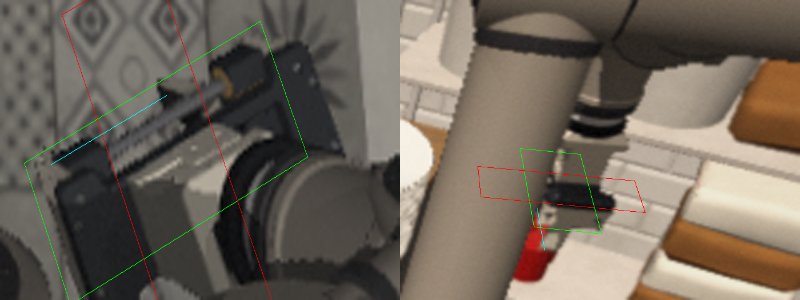

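The 190 mm side lies along the closing line (the green outline matches the black slab). A straight pinch would put the body into the bowl rims. A pinch turned about 30° puts the body's corner in the notch between the bowls, so I'll approach that way at travel height.

Request:
{"fn": "jog_arm", "kwargs": {
  "plan": [
    [0.22, 0.31, 0, 0.02, 0.457],
    [0.45, 0.62, 0, 0.04, 0.457],
    [0.675, 0.931, 0, 0.06, 0.457]
  ],
  "squeeze": 35
}}

```text
time: 0.4
tool_pos: [0.2509, -0.4113, 0.2262]
tool_rot: [-3.141, -0.0, 0.479]
contact_force: [0.1, -0.3, 0.6]
opening: 0.0723
grip_force: 0.0
```

Request:
{"fn": "jog_arm", "kwargs": {
  "plan": [
    [0.22, 0.31, 0, 0.02, 0.457],
    [0.45, 0.62, 0, 0.04, 0.457],
    [0.675, 0.931, 0, 0.06, 0.457]
  ]
}}

```text
time: 0.7
tool_pos: [0.3051, -0.3366, 0.2265]
tool_rot: [-3.141, -0.0, 0.573]
contact_force: [0.7, 0.8, 0.8]
opening: 0.0671
grip_force: 0.0
```

Request:
{"fn": "jog_arm", "kwargs": {
  "plan": [
    [0.22, 0.31, 0, 0.02, 0.457],
    [0.45, 0.62, 0, 0.04, 0.457],
    [0.675, 0.931, 0, 0.06, 0.457]
  ]
}}

```text
time: 1.0
tool_pos: [0.3591, -0.2622, 0.2265]
tool_rot: [-3.141, 0.0, 0.668]
contact_force: [0.5, 0.2, -0.5]
opening: 0.0667
grip_force: 0.0
```

Request:
{"fn": "jog_arm", "kwargs": {
  "plan": [
    [0.22, 0.31, 0, 0.02, 0.457],
    [0.45, 0.62, 0, 0.04, 0.457],
    [0.675, 0.931, 0, 0.06, 0.457]
  ]
}}

```text
time: 1.3
tool_pos: [0.413, -0.1876, 0.2265]
tool_rot: [-3.141, 0.0, 0.762]
contact_force: [0.8, -0.6, -0.1]
opening: 0.0669
grip_force: 0.0
```

Request:
{"fn": "jog_arm", "kwargs": {
  "plan": [
    [0.22, 0.31, 0, 0.02, 0.457],
    [0.45, 0.62, 0, 0.04, 0.457],
    [0.675, 0.931, 0, 0.06, 0.457]
  ]
}}

```text
time: 1.6
tool_pos: [0.4671, -0.1132, 0.2265]
tool_rot: [-3.141, 0.0, 0.856]
contact_force: [-0.1, -0.4, 0.1]
opening: 0.0668
grip_force: 0.0
```

Request:
{"fn": "jog_arm", "kwargs": {
  "plan": [
    [0.22, 0.31, 0, 0.02, 0.457],
    [0.45, 0.62, 0, 0.04, 0.457],
    [0.675, 0.931, 0, 0.06, 0.457],
    [0.675, 0.931, 0, 0.06, 0.457]
  ]
}}

```text
time: 2.0
tool_pos: [0.5218, -0.0373, 0.2261]
tool_rot: [-3.141, -0.001, 0.953]
contact_force: [-0.4, 0.0, -0.3]
opening: 0.0669
grip_force: 0.0
```

Request:
{"fn": "jog_arm", "kwargs": {
  "plan": [
    [0.3, 0.45, 0, 0.03, 0.457],
    [0.665, 0.897, 0, 0.06, 0.457],
    [0.665, 0.897, 0, 0.06, 0.457]
  ]
}}

```text
time: 2.3
tool_pos: [0.5755, 0.0348, 0.2259]
tool_rot: [-3.141, -0.001, 1.048]
contact_force: [-0.7, -0.8, 0.0]
opening: 0.0673
grip_force: 0.0
```

Run:
```python
from h import *
import json
s=readout.observe(); cal=cams.calibration("wrist"); im=cams.read_camera("wrist"); cv2.imwrite("pics/w1.png",im)
import pickle; pickle.dump(cal,open("w1.pkl","wb")); print(s["tool_pos"],s["tool_rot"],cal["world_from_camera"])
for P,c in(((.587,.0255,.104),(0,255,0)),((.5594,.027,.108),(0,0,255)),((.631,.0245,.122),(255,0,0)),((.663,.0784,.17),(0,255,255)),((.663,-.0447,.17),(0,255,255)),((.575,.0345,.1),(255,0,255))):
    q=proj("wrist",P,cal)[0]; print(P,q)
    if abs(q).max()<2000: cv2.circle(im,(int(q[0]),int(q[1])),3,c,1)
cv2.imwrite("pics/w1o.png",im)
```

```text
[0.57547935 0.03483192 0.22587609] [-3.14124760e+00 -1.12808212e-03  1.04774852e+00] [[ 8.66922856e-01 -4.79157626e-01 -1.37305244e-01  6.12975729e-01]
 [-4.98442218e-01 -8.33569994e-01 -2.38152095e-01  9.98722815e-02]
 [-3.41139392e-04  2.74898225e-01 -9.61473270e-01  3.82927300e-01]
 [ 0.00000000e+00  0.00000000e+00  0.00000000e+00  1.00000000e+00]]
(0.587, 0.0255, 0.104) [334.18232774 195.34980452]
(0.5594, 0.027, 0.108) [310.22049756 208.05302612]
(0.631, 0.0245, 0.122) [376.16446923 179.02388942]
(0.663, 0.0784, 0.17) [394.89663319 108.11283741]
(0.663, -0.0447, 0.17) [459.62974427 243.47847655]
(0.575, 0.0345, 0.1) [319.73665266 192.63861543]
```

View pics/w1o.png

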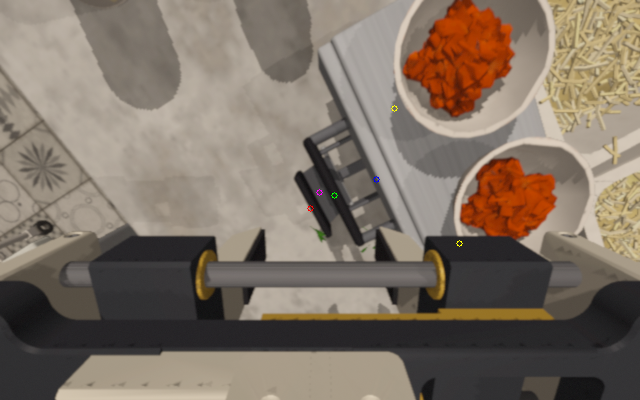

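The wrist view agrees with the top measurement: bar middle at about (333,192) and paddle at (312,206), each within 3 px of its projected mark. I'll descend in stages.

Request:
{"fn": "jog_arm", "kwargs": {
  "plan": [
    [0, 0, -0.3, 0, 0.457],
    [0, 0, -0.6, 0, 0.457],
    [0, 0, -1, 0, 0.457]
  ]
}}

```text
time: 2.65
tool_pos: [0.5736, 0.0303, 0.1469]
tool_rot: [3.14, -0.0, 1.042]
contact_force: [0.0, -0.2, 0.0]
opening: 0.0668
grip_force: 0.0
```

Request:
{"fn": "jog_arm", "kwargs": {
  "plan": [
    [0, 0, -0.15, 0, 0.457],
    [0, 0, -0.3, 0, 0.457],
    [0, 0, -0.45, 0, 0.457],
    [0, 0, -0.45, 0, 0.457]
  ]
}}

```text
time: 3.05
tool_pos: [0.5732, 0.0315, 0.1098]
tool_rot: [-3.14, 0.001, 1.043]
contact_force: [-0.6, 0.3, -0.0]
opening: 0.0669
grip_force: 0.0
```

Request:
{"fn": "jog_arm", "kwargs": {
  "plan": [
    [0, 0, -0.1, 0, 0.457],
    [0, 0, -0.2, 0, 0.457],
    [0, 0, -0.29, 0, 0.457],
    [0, 0, -0.29, 0, 0.457]
  ]
}}

```text
time: 3.45
tool_pos: [0.5731, 0.0319, 0.0864]
tool_rot: [-3.14, 0.001, 1.044]
contact_force: [0.2, 0.2, 0.0]
opening: 0.0667
grip_force: 0.0
```

Request:
{"fn": "jog_arm", "kwargs": {
  "plan": [
    [0.03, 0, 0, 0, 0.3],
    [0.06, 0, 0, 0, 0.1],
    [0.075, 0, 0, 0, -0.1],
    [0.075, 0, 0, 0, -0.3],
    [0.075, 0, 0, 0, -0.3],
    [0.075, 0, 0, 0, -0.3]
  ]
}}

```text
time: 4.05
tool_pos: [0.581, 0.0314, 0.0884]
tool_rot: [3.139, -0.001, 1.044]
contact_force: [2.4, -1.8, 4.9]
opening: 0.0344
grip_force: 33.7
```

Request:
{"fn": "jog_arm", "kwargs": {
  "plan": [
    [-0.1, 0.004, 0, 0, -0.3],
    [-0.25, 0.01, 0, 0, -0.3],
    [-0.4, 0.016, 0, 0, -0.3],
    [-0.6, 0.024, 0, 0, -0.3],
    [-0.8, 0.032, 0, 0, -0.3],
    [-1, 0.04, 0, 0, -0.3]
  ]
}}

```text
time: 4.65
tool_pos: [0.5006, 0.0351, 0.0884]
tool_rot: [3.138, -0.002, 1.044]
contact_force: [3.0, -0.6, 4.4]
opening: 0.0345
grip_force: 34.0
```

Request:
{"fn": "jog_arm", "kwargs": {
  "plan": [
    [-0.15, 0.006, 0, 0, -0.3],
    [-0.3, 0.012, 0, 0, -0.3],
    [-0.42, 0.017, 0, 0, -0.3],
    [-0.5, 0.02, 0, 0, -0.3],
    [-0.53, 0.022, 0, 0, -0.3],
    [-0.53, 0.022, 0, 0, -0.3],
    [-0.53, 0.022, 0, 0, -0.3]
  ]
}}

```text
time: 5.35
tool_pos: [0.4598, 0.037, 0.0884]
tool_rot: [3.137, -0.003, 1.044]
contact_force: [6.8, 0.8, 1.1]
opening: 0.0348
grip_force: 34.3
```

Request:
{"fn": "jog_arm", "kwargs": {
  "plan": [
    [0, 0, 0, 0, 0.1],
    [-0.08, 0, 0, 0, 0.35],
    [-0.08, 0, 0, 0, 0.43],
    [-0.08, 0, 0.1, 0, 0.43],
    [-0.08, 0, 0.4, 0, 0.43],
    [-0.08, 0, 0.7, 0, 0.43],
    [-0.08, 0, 1, 0, 0.43]
  ]
}}

```text
time: 6.05
tool_pos: [0.4499, 0.0367, 0.1685]
tool_rot: [-3.14, 0.001, 1.043]
contact_force: [0.7, 1.3, -0.0]
opening: 0.0659
grip_force: 0.0
```

Request:
{"fn": "jog_arm", "kwargs": {
  "plan": [
    [0, -0.3, 0.4, -0.06, 0.7],
    [0, -0.6, 0.6, -0.1, 1],
    [0, -1, 0.6, -0.15, 1]
  ]
}}

```text
time: 6.35
tool_pos: [0.4513, -0.0437, 0.2183]
tool_rot: [3.138, -0.002, 0.806]
contact_force: [0.4, 0.2, -0.3]
opening: 0.085
grip_force: 0.0
```

Request:
{"fn": "jog_arm", "kwargs": {
  "plan": [
    [0, -0.3, 0, -0.06, 1],
    [0, -0.6, 0, -0.1, 1],
    [0, -1, 0, -0.15, 1]
  ]
}}

```text
time: 6.65
tool_pos: [0.4499, -0.1235, 0.2157]
tool_rot: [-3.14, 0.001, 0.569]
contact_force: [1.3, -0.3, -0.2]
opening: 0.0917
grip_force: 0.0
```

Request:
{"fn": "jog_arm", "kwargs": {
  "plan": [
    [0, -0.3, 0, -0.06, 1],
    [0, -0.6, 0, -0.1, 1],
    [0, -1, 0, -0.15, 1]
  ]
}}

```text
time: 6.95
tool_pos: [0.4499, -0.2034, 0.2156]
tool_rot: [-3.14, 0.001, 0.334]
contact_force: [1.5, -0.2, 0.3]
opening: 0.0919
grip_force: 0.0
```

Run:
```python
from h import *
s=readout.observe(); print(s["tool_pos"],s["tool_rot"])
im=cams.read_camera("top"); cv2.imwrite("pics/top1.png",im)
cv2.imwrite("pics/c3.png",cv2.resize(im[140:240,245:365],None,fx=6,fy=6,interpolation=cv2.INTER_CUBIC))
```

```text
[ 0.44993233 -0.20336858  0.21564382] [-3.13986971e+00  1.15379863e-03  3.33676855e-01]
```

View pics/c3.png

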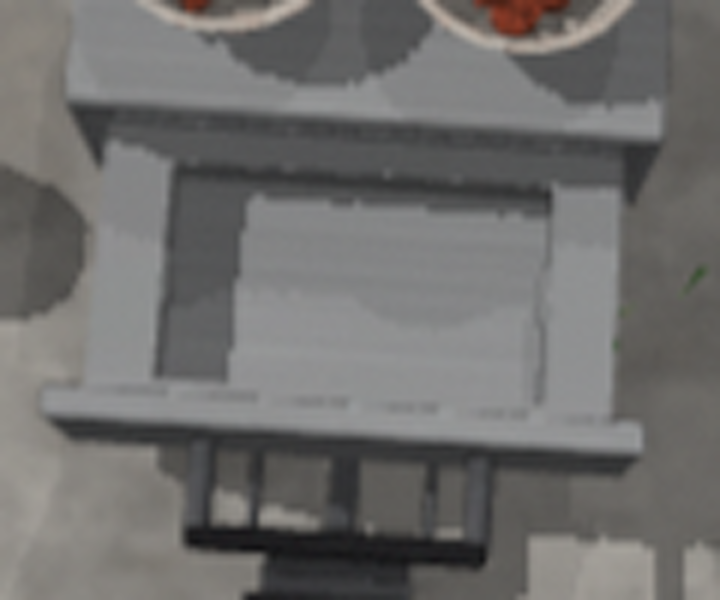

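The drawer is out. The bay mouth's side edges run (172,165)-(158,378) on the left and (551,188)-(540,405) on the right, its back edge is at about row 165-190, and the bar is at (185,540)-(487,558).

Run:
```python
from h import *
np.set_printoptions(precision=4,suppress=True)
def cr(p): return (245+(p[0]+.5)/6-.5,140+(p[1]+.5)/6-.5)
def L(n,a,b,z):
    P=onz("top",[cr(a),cr(b)],z)[:,:2]; d=P[0]-P[1]; print(n,P.ravel(),"mid",P.mean(0),"len %.4f"%np.linalg.norm(d),"ang %.2f"%np.degrees(np.arctan2(-d[0],d[1])))
L("bar",(185,535),(487,553),.102)
L("frontouter",(45,412),(640,450),.122)
L("frontinner",(45,387),(640,425),.122)
L("bayback",(174,163),(551,190),.074)
L("bayleft",(174,163),(157,378),.074)
L("bayright",(551,190),(541,405),.074)
L("carcass",(70,103),(662,140),.124)
L("deck outer ends row~300",(92,300),(615,320),.074)
# edge profile along the column directions for bay sides and back
im=cv2.imread("pics/top1.png"); g=cv2.cvtColor(im,cv2.COLOR_BGR2GRAY)
for v in(175,185,195): print(v,"L",list(map(int,g[v,266:278])),"R",list(map(int,g[v,328:342])))
for u in(280,300,320): print(u,list(map(int,g[158:180,u])))
```

```text
bar [ 0.4676  0.0958  0.4624 -0.0326] mid [0.465  0.0316] len 0.1285 ang -2.32
frontouter [ 0.5162  0.1544  0.5052 -0.0954] mid [0.5107 0.0295] len 0.2501 ang -2.54
frontinner [ 0.5268  0.155   0.5158 -0.0954] mid [0.5213 0.0298] len 0.2506 ang -2.53
bayback [ 0.6374  0.1094  0.6287 -0.0608] mid [0.6331 0.0243] len 0.1704 ang -2.93
bayleft [0.6374 0.1094 0.5392 0.1132] mid [0.5883 0.1113] len 0.0983 ang -92.23
bayright [ 0.6287 -0.0608  0.5306 -0.0571] mid [ 0.5796 -0.059 ] len 0.0982 ang -92.19
carcass [ 0.65    0.1499  0.6394 -0.1047] mid [0.6447 0.0226] len 0.2548 ang -2.38
deck outer ends row~300 [ 0.5737  0.1435  0.5696 -0.0899] mid [0.5717 0.0268] len 0.2334 ang -1.02
175 L [132, 132, 132, 132, 132, 133, 119, 79, 76, 86, 86, 87] R [92, 106, 113, 112, 93, 86, 86, 86, 81, 120, 132, 133, 133, 133]
185 L [143, 143, 145, 143, 143, 135, 101, 80, 84, 85, 86, 85] R [134, 131, 131, 130, 131, 131, 130, 126, 131, 142, 145, 145, 145, 145]
195 L [144, 142, 143, 143, 143, 92, 83, 95, 98, 97, 97, 98] R [145, 144, 144, 145, 137, 135, 133, 113, 136, 145, 145, 144, 145, 143]
280 [95, 69, 72, 73, 85, 86, 87, 87, 82, 69, 56, 65, 77, 83, 84, 86, 85, 86, 85, 85, 84, 85]
300 [140, 109, 76, 63, 68, 81, 85, 85, 83, 85, 73, 56, 56, 73, 84, 93, 118, 134, 133, 134, 133, 130]
320 [134, 134, 118, 86, 72, 71, 73, 84, 85, 86, 85, 87, 75, 56, 68, 82, 86, 112, 132, 133, 135, 134]
```

Bay centre is about (0.5835, 0.0265) with yaw -2.4°, and the mouth length and the front edge both agree with that. Now for the plate.

Request:
{"fn": "jog_arm", "kwargs": {
  "plan": [
    [0.045, -0.3, 0, -0.07, 1],
    [0.045, -0.6, 0, -0.14, 1],
    [0.045, -0.8, 0, -0.2, 1]
  ]
}}

```text
time: 7.3
tool_pos: [0.4537, -0.2682, 0.2155]
tool_rot: [-3.141, 0.001, 0.017]
contact_force: [-0.0, 0.2, 0.3]
opening: 0.0919
grip_force: 0.0
```

Request:
{"fn": "jog_arm", "kwargs": {
  "plan": [
    [0.045, -0.3, -0.2, -0.04, 1],
    [0.045, -0.68, -0.5, -0.067, 1],
    [0.045, -0.68, -0.9, -0.067, 1],
    [0.045, -0.68, -0.9, -0.067, 1]
  ]
}}

```text
time: 7.7
tool_pos: [0.4553, -0.3199, 0.1396]
tool_rot: [-3.135, 0.008, -0.084]
contact_force: [-0.6, 1.4, -0.3]
opening: 0.0921
grip_force: 0.0
```

Request:
{"fn": "jog_arm", "kwargs": {
  "plan": [
    [0.01, -0.02, -0.3, 0, 1],
    [0.01, -0.02, -0.6, 0, 1],
    [0.01, -0.02, -0.85, 0, 1],
    [0.01, -0.02, -0.85, 0, 1]
  ]
}}

```text
time: 8.1
tool_pos: [0.4579, -0.3216, 0.0746]
tool_rot: [-3.139, 0.004, -0.082]
contact_force: [0.2, -0.1, 0.4]
opening: 0.092
grip_force: 0.0
```

Run:
```python
from h import *
s=readout.observe(); print(s["tool_pos"],s["tool_rot"])
```

```text
[ 0.45788144 -0.3215697   0.07459887] [-3.13862044  0.00385126 -0.08214841]
```

Lower to z≈0.046, close at 40 N, then lift.

Request:
{"fn": "jog_arm", "kwargs": {
  "plan": [
    [-0.01, 0, -0.15, 0, 1],
    [-0.01, 0, -0.33, 0, 1],
    [-0.01, 0, -0.33, 0, 1],
    [-0.01, 0, -0.33, 0, 1]
  ]
}}

```text
time: 8.5
tool_pos: [0.4586, -0.3234, 0.0501]
tool_rot: [3.141, -0.001, -0.083]
contact_force: [1.2, -0.1, 1.1]
opening: 0.0917
grip_force: 0.0
```

Request:
{"fn": "jog_arm", "kwargs": {
  "plan": [
    [0, 0, 0, 0, 0.2],
    [0, 0, 0, 0, -0.3],
    [0, 0, 0, 0, -1],
    [0, 0, 0, 0, -1],
    [0, 0, 0, 0, -1],
    [0, 0, 0, 0, -1],
    [0, 0, 0, 0, -1],
    [0, 0, 0, 0, -1]
  ],
  "squeeze": 45
}}

```text
time: 9.3
tool_pos: [0.4582, -0.3232, 0.0491]
tool_rot: [3.142, 0.0, -0.083]
contact_force: [0.4, -0.9, -0.1]
opening: 0.0324
grip_force: 0.0
```

Request:
{"fn": "jog_arm", "kwargs": {
  "plan": [
    [0, 0, -0.05, 0, -0.3],
    [0, 0, -0.05, 0, -0.3],
    [0, 0, -0.05, 0, -1],
    [0, 0, -0.05, 0, -1],
    [0, 0, -0.05, 0, -1],
    [0, 0, -0.05, 0, -1],
    [0, 0, -0.05, 0, -1]
  ]
}}

```text
time: 10.0
tool_pos: [0.4583, -0.3235, 0.0452]
tool_rot: [3.141, -0.0, -0.083]
contact_force: [0.4, -2.0, -1.3]
opening: 0.0195
grip_force: 45.0
```

Request:
{"fn": "jog_arm", "kwargs": {
  "plan": [
    [0, 0, 0.2, 0, -1],
    [0, 0, 0.4, 0, -1],
    [0, 0, 0.7, 0, -1],
    [0, 0, 1, 0, -1],
    [0, 0, 1, 0, -1]
  ]
}}

```text
time: 10.5
tool_pos: [0.4593, -0.3238, 0.1275]
tool_rot: [3.139, -0.004, -0.083]
contact_force: [0.2, 0.7, -5.1]
opening: 0.0194
grip_force: 45.0
```

Request:
{"fn": "jog_arm", "kwargs": {
  "plan": [
    [0, 0, 0.3, 0, -1],
    [0, 0, 0.7, 0, -1],
    [0, 0, 1, 0, -1]
  ]
}}

```text
time: 10.8
tool_pos: [0.4578, -0.3226, 0.2046]
tool_rot: [-3.14, 0.002, -0.083]
contact_force: [-0.1, -1.5, -5.3]
opening: 0.019
grip_force: 45.0
```

Request:
{"fn": "jog_arm", "kwargs": {
  "plan": [
    [0.08, 0.22, 0, 0.05, -1],
    [0.16, 0.44, 0, 0.1, -1],
    [0.24, 0.66, 0, 0.15, -1],
    [0.312, 0.877, 0, 0.205, -1]
  ]
}}

```text
time: 11.2
tool_pos: [0.4825, -0.2516, 0.2029]
tool_rot: [-3.139, 0.002, 0.243]
contact_force: [0.1, 0.4, -4.8]
opening: 0.0199
grip_force: 45.0
```

Request:
{"fn": "jog_arm", "kwargs": {
  "plan": [
    [0.08, 0.22, 0, 0.05, -1],
    [0.16, 0.44, 0, 0.1, -1],
    [0.24, 0.66, 0, 0.15, -1],
    [0.312, 0.877, 0, 0.205, -1]
  ]
}}

```text
time: 11.6
tool_pos: [0.5074, -0.1815, 0.2029]
tool_rot: [-3.138, 0.002, 0.565]
contact_force: [-0.1, -0.2, -4.4]
opening: 0.0196
grip_force: 45.0
```

Request:
{"fn": "jog_arm", "kwargs": {
  "plan": [
    [0.08, 0.22, 0, 0.05, -1],
    [0.16, 0.44, 0, 0.1, -1],
    [0.24, 0.66, 0, 0.15, -1],
    [0.312, 0.877, 0, 0.205, -1]
  ]
}}

```text
time: 12.0
tool_pos: [0.5323, -0.1114, 0.2028]
tool_rot: [-3.138, 0.001, 0.887]
contact_force: [0.3, 0.0, -4.5]
opening: 0.0198
grip_force: 45.0
```

Request:
{"fn": "jog_arm", "kwargs": {
  "plan": [
    [0.08, 0.22, 0, 0.05, -1],
    [0.16, 0.44, 0, 0.1, -1],
    [0.24, 0.66, 0, 0.15, -1],
    [0.312, 0.877, 0, 0.205, -1],
    [0.312, 0.877, 0, 0.205, -1]
  ]
}}

```text
time: 12.5
tool_pos: [0.5575, -0.0402, 0.2028]
tool_rot: [-3.138, -0.001, 1.209]
contact_force: [0.0, -1.5, -6.2]
opening: 0.0195
grip_force: 45.0
```

Request:
{"fn": "jog_arm", "kwargs": {
  "plan": [
    [0.08, 0.22, 0, 0.05, -1],
    [0.16, 0.44, 0, 0.1, -1],
    [0.24, 0.66, 0, 0.15, -1],
    [0.325, 0.842, 0, 0.204, -1],
    [0.325, 0.842, 0, 0.204, -1],
    [0.325, 0.842, 0, 0.204, -1]
  ]
}}

```text
time: 13.1
tool_pos: [0.5832, 0.0244, 0.2037]
tool_rot: [-3.139, 0.0, 1.524]
contact_force: [-0.5, 0.4, -4.7]
opening: 0.0197
grip_force: 45.0
```

Run:
```python
from h import *
import pickle
s=readout.observe(); cal=cams.calibration("wrist"); im=cams.read_camera("wrist"); print(s["tool_pos"],s["tool_rot"])
t=np.array(s["tool_pos"]); y=np.radians(-2.35); R=np.array([[np.cos(y),-np.sin(y),0],[np.sin(y),np.cos(y),0],[0,0,1]])
for c,col,L,W in((t-[0,.0008,.013],(0,255,0),.085,.048),(np.array([.5835,.0265,.074]),(0,0,255),.0865,.05)):
    q=proj("wrist",np.array([c+R@[a*W,b*L,0] for a,b in((1,1),(1,-1),(-1,-1),(-1,1))]),cal).astype(int); cv2.polylines(im,[q],True,col,1)
cv2.imwrite("pics/w2.png",im)
```

```text
[0.58324936 0.02442099 0.20369584] [-3.13892162e+00  4.07576749e-04  1.52394584e+00]
```

View pics/w2.png

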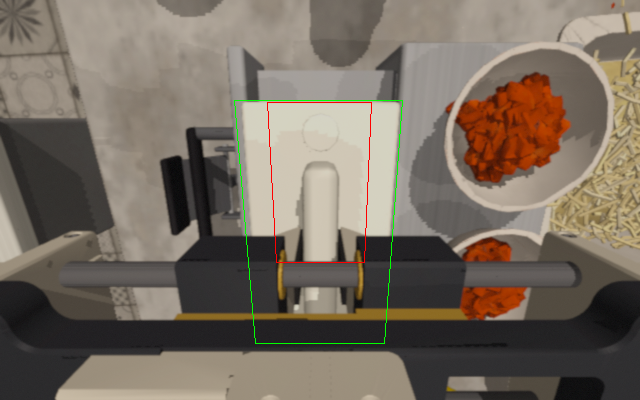

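The wrist view shows the held plate aligned with its predicted outline (green, rows 101+, columns 237-400). I'll descend to just above the deck.

Request:
{"fn": "jog_arm", "kwargs": {
  "plan": [
    [0, 0.035, -0.25, 0.004, -1],
    [0, 0.035, -0.5, 0.004, -1],
    [0, 0.035, -0.75, 0.004, -1],
    [0, 0.035, -0.97, 0.004, -1],
    [0, 0.035, -0.97, 0.004, -1],
    [0, 0.035, -0.97, 0.004, -1]
  ]
}}

```text
time: 13.75
tool_pos: [0.5839, 0.0269, 0.1276]
tool_rot: [-3.141, 0.0, 1.53]
contact_force: [0.3, 0.5, -4.3]
opening: 0.0197
grip_force: 45.0
```

Request:
{"fn": "jog_arm", "kwargs": {
  "plan": [
    [0, 0, -0.05, 0, -1],
    [0, 0, -0.1, 0, -1],
    [0, 0, -0.15, 0, -1],
    [0, 0, -0.15, 0, -1]
  ]
}}

```text
time: 14.15
tool_pos: [0.5837, 0.0276, 0.115]
tool_rot: [-3.141, -0.0, 1.532]
contact_force: [-0.2, -0.1, -5.2]
opening: 0.0201
grip_force: 45.0
```

Request:
{"fn": "jog_arm", "kwargs": {
  "plan": [
    [0, 0, -0.04, 0, -1],
    [0, 0, -0.08, 0, -1],
    [0, 0, -0.12, 0, -1],
    [0, 0, -0.12, 0, -1]
  ]
}}

```text
time: 14.55
tool_pos: [0.5851, 0.0248, 0.1075]
tool_rot: [3.138, 0.004, 1.532]
contact_force: [-2.6, -10.7, 5.4]
opening: 0.02
grip_force: 45.0
```

A side force of -10.7 N in y means the plate sits slightly too far toward +y, so I'll ease the target over.

Request:
{"fn": "jog_arm", "kwargs": {
  "plan": [
    [-0.01, -0.03, 0, 0, -1],
    [-0.01, -0.03, 0, 0, -1],
    [-0.01, -0.03, 0, 0, -1]
  ]
}}

```text
time: 14.85
tool_pos: [0.5844, 0.0243, 0.1067]
tool_rot: [3.138, 0.001, 1.532]
contact_force: [2.2, -5.6, 0.0]
opening: 0.0198
grip_force: 45.0
```

Request:
{"fn": "jog_arm", "kwargs": {
  "plan": [
    [-0.005, -0.02, 0, 0, -1],
    [-0.005, -0.02, -0.03, 0, -1],
    [-0.005, -0.02, -0.03, 0, -1],
    [-0.005, -0.02, -0.03, 0, -1]
  ]
}}

```text
time: 15.25
tool_pos: [0.5836, 0.0235, 0.1037]
tool_rot: [3.14, 0.0, 1.532]
contact_force: [4.1, -2.0, -2.4]
opening: 0.0198
grip_force: 45.0
```

Request:
{"fn": "jog_arm", "kwargs": {
  "plan": [
    [0, 0, 0, 0, -0.3],
    [0, 0, 0, 0, -0.2],
    [0, 0, 0, 0, -0.15],
    [0, 0, 0.1, 0, -0.15],
    [0, 0, 0.3, 0, -0.15],
    [0, 0, 0.6, 0, -0.15],
    [0, 0, 0.8, 0, -0.15]
  ]
}}

```text
time: 15.95
tool_pos: [0.5832, 0.0237, 0.1696]
tool_rot: [3.14, 0.0, 1.532]
contact_force: [-0.0, -0.2, 0.5]
opening: 0.0392
grip_force: 0.0
```

Request:
{"fn": "jog_arm", "kwargs": {
  "plan": [
    [0, 0, 0, -0.1, 0.3],
    [0, 0, 0, -0.2, 0.3],
    [0, 0, 0, -0.3, 0.3],
    [0, 0, 0, -0.4, 0.3],
    [0, 0, 0, -0.5, 0.3],
    [0, 0, 0, -0.6, 0.3],
    [0, 0, 0, -0.7, 0.3],
    [0, 0, 0, -0.8, 0.3],
    [0, 0, 0, -0.9, 0.3],
    [0, 0, 0, -1, 0.3],
    [0, 0, 0, -1, 0.3]
  ]
}}

```text
time: 17.05
tool_pos: [0.5827, 0.0237, 0.1682]
tool_rot: [3.142, -0.0, -0.044]
contact_force: [-0.3, 0.0, -0.2]
opening: 0.0598
grip_force: 0.0
```

Run:
```python
from h import *
s=readout.observe(); cal=cams.calibration("wrist"); im=cams.read_camera("wrist"); print(s["tool_pos"],s["tool_rot"],cal["world_from_camera"])
np.set_printoptions(precision=1,suppress=True)
for p in((.5835,.0765,.122),(.5835,-.0235,.122),(.538,.0265,.092),(.629,.0265,.092)): print(p,proj("wrist",p,cal)[0])
cv2.imwrite("pics/w3.png",im)
```

```text
[0.58273975 0.02373001 0.16818176] [ 3.14157464e+00 -1.10498587e-04 -4.36581293e-02] [[-4.24294153e-02 -9.60227305e-01 -2.75976934e-01  6.57524208e-01]
 [-9.99099328e-01  4.06328804e-02  1.22271055e-02  2.10568190e-02]
 [-5.27062827e-04  2.76247158e-01 -9.61086484e-01  3.25123068e-01]
 [ 0.00000000e+00  0.00000000e+00  0.00000000e+00  1.00000000e+00]]
(0.5835, 0.0765, 0.122) [252.3 219.9]
(0.5835, -0.0235, 0.122) [382.3 214.7]
(0.538, 0.0265, 0.092) [319.7 252.8]
(0.629, 0.0265, 0.092) [315. 153.]
```

View pics/w3.png

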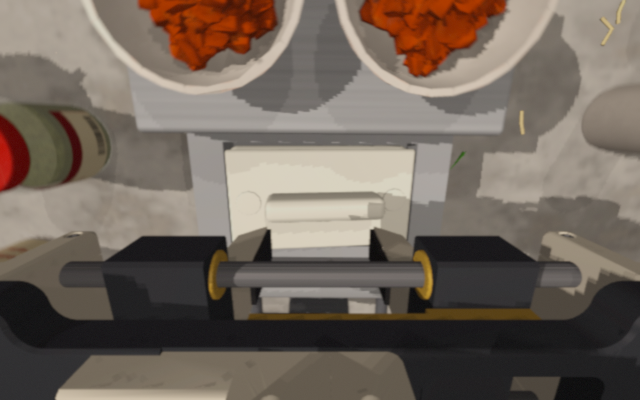

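The plate sits level in the mouth of the bay (columns 226-414, rows 147-246), resting on its catches with the rib at (325,207). Next I press down on the rib with spread fingers.

Request:
{"fn": "jog_arm", "kwargs": {
  "plan": [
    [0.01, 0.01, -0.2, 0, 0.3],
    [0.01, 0.01, -0.4, 0, 0.3],
    [0.01, 0.01, -0.55, 0, 0.3],
    [0.01, 0.01, -0.55, 0, 0.3]
  ]
}}

```text
time: 17.5
tool_pos: [0.5826, 0.0245, 0.1221]
tool_rot: [-3.141, 0.003, -0.038]
contact_force: [-0.1, 0.4, 0.2]
opening: 0.0594
grip_force: 0.0
```

Request:
{"fn": "jog_arm", "kwargs": {
  "plan": [
    [0, 0, -0.04, 0, 0.3],
    [0, 0, -0.08, 0, 0.3],
    [0, 0, -0.12, 0, 0.3],
    [0, 0, -0.12, 0, 0.3]
  ]
}}

```text
time: 17.9
tool_pos: [0.5838, 0.0244, 0.1141]
tool_rot: [3.142, -0.001, -0.039]
contact_force: [-0.5, 0.5, 0.4]
opening: 0.0595
grip_force: 0.1
```

Request:
{"fn": "jog_arm", "kwargs": {
  "plan": [
    [0, 0, -0.04, 0, 0.3],
    [0, 0, -0.08, 0, 0.3],
    [0, 0, -0.1, 0, 0.3],
    [0, 0, -0.1, 0, 0.3]
  ]
}}

```text
time: 18.3
tool_pos: [0.5832, 0.0242, 0.1052]
tool_rot: [3.141, 0.001, -0.039]
contact_force: [0.1, -0.2, -0.7]
opening: 0.0598
grip_force: 0.0
```

Request:
{"fn": "jog_arm", "kwargs": {
  "plan": [
    [0, 0, -0.02, 0, 0.3],
    [0, 0, -0.04, 0, 0.3],
    [0, 0, -0.06, 0, 0.3],
    [0, 0, -0.06, 0, 0.3]
  ]
}}

```text
time: 18.7
tool_pos: [0.5857, 0.0241, 0.1042]
tool_rot: [3.141, -0.006, -0.039]
contact_force: [-1.3, 0.0, 14.5]
opening: 0.0595
grip_force: 7.9
```

Request:
{"fn": "jog_arm", "kwargs": {
  "plan": [
    [0, 0, -0.03, 0, 0.3],
    [0, 0, -0.06, 0, 0.3],
    [0, 0, -0.06, 0, 0.3],
    [0, 0, -0.06, 0, 0.3]
  ]
}}

```text
time: 19.1
tool_pos: [0.5896, 0.0239, 0.104]
tool_rot: [3.141, -0.017, -0.039]
contact_force: [-0.6, 0.6, 36.3]
opening: 0.0598
grip_force: 18.3
```

The rib top stands firm at z=0.104 under 36 N, which is the flush height. I'll raise the tool and check.

Request:
{"fn": "jog_arm", "kwargs": {
  "plan": [
    [0, 0, 0.1, 0, 0.3],
    [0, 0, 0.3, 0, 0.3],
    [0, 0, 0.6, 0, 0.3],
    [0, 0, 0.9, 0, 0.3],
    [0, 0, 0.9, 0, 0.3]
  ]
}}

```text
time: 19.6
tool_pos: [0.5854, 0.0242, 0.1715]
tool_rot: [3.141, -0.006, -0.039]
contact_force: [0.5, 1.1, 0.6]
opening: 0.0598
grip_force: 0.0
```

Run:
```python
from h import *
s=readout.observe(); cal=cams.calibration("wrist"); im=cams.read_camera("wrist"); print(s["tool_pos"],s["tool_rot"])
y=np.radians(-2.35); R=np.array([[np.cos(y),-np.sin(y),0],[np.sin(y),np.cos(y),0],[0,0,1]])
im2=im.copy()
for L,W,z,col in((.085,.048,.074,(0,255,0)),(.085,.048,.092,(0,0,255)),(.05,.01,.104,(255,0,0))):
    c=np.array([.5835,.0245,z]); q=proj("wrist",np.array([c+R@[a*W,b*L,0] for a,b in((1,1),(1,-1),(-1,-1),(-1,1))]),cal).astype(int); cv2.polylines(im2,[q],True,col,1)
cv2.imwrite("pics/w4.png",cv2.resize(im2[80:260,160:480],None,fx=2.5,fy=2.5))
```

```text
[0.58540483 0.02418489 0.1715163 ] [ 3.14107996 -0.0061417  -0.03871199]
```

View pics/w4.png

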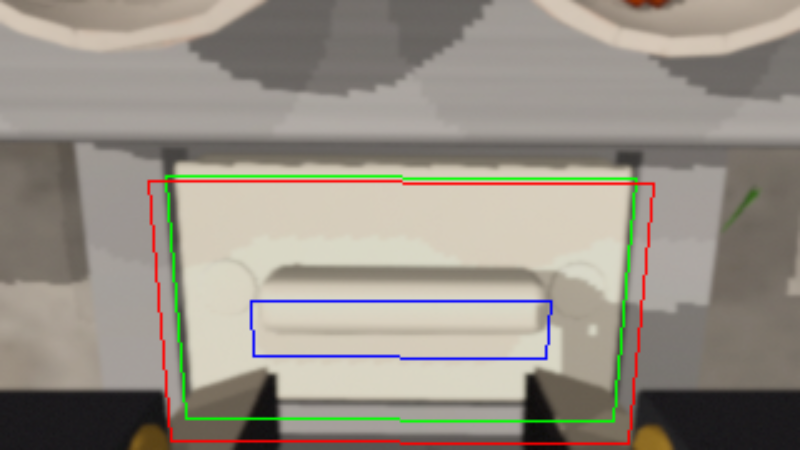

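The plate's outline and width match the flush height (z=0.074): columns 172-632, rows 163-402 in the crop. It lies about 4 mm further +x, so the drawer probably slid slightly, which is still within 0.1 m. Next I close the fingers, go down between bar and front, and push the front home.

Request:
{"fn": "jog_arm", "kwargs": {
  "plan": [
    [-0.3, 0.02, 0, 0, -1],
    [-0.6, 0.05, 0, 0, -1],
    [-0.9, 0.07, 0, 0, -1],
    [-0.9, 0.07, 0, 0, -1]
  ]
}}

```text
time: 20.05
tool_pos: [0.5082, 0.0304, 0.1669]
tool_rot: [-3.141, 0.005, -0.038]
contact_force: [-0.3, -0.4, 0.5]
opening: 0.0323
grip_force: 0.0
```

Request:
{"fn": "jog_arm", "kwargs": {
  "plan": [
    [-0.24, 0, 0, 0, -1],
    [-0.24, 0, -0.3, 0, -1],
    [-0.24, 0, -0.6, 0, -1],
    [-0.24, 0, -0.79, 0, -1],
    [-0.24, 0, -0.79, 0, -1]
  ]
}}

```text
time: 20.55
tool_pos: [0.4909, 0.03, 0.1024]
tool_rot: [-3.141, 0.006, -0.039]
contact_force: [-1.0, 1.0, -0.5]
opening: 0.0007
grip_force: 0.0
```

Request:
{"fn": "jog_arm", "kwargs": {
  "plan": [
    [0.1, -0.004, 0.06, 0, -1],
    [0.25, -0.01, 0.06, 0, -1],
    [0.4, -0.016, 0.06, 0, -1],
    [0.6, -0.024, 0.06, 0, -1],
    [0.8, -0.032, 0.06, 0, -1],
    [1, -0.04, 0.06, 0, -1]
  ]
}}

```text
time: 21.15
tool_pos: [0.5729, 0.0264, 0.1107]
tool_rot: [3.141, 0.001, -0.039]
contact_force: [-3.5, -1.8, -0.0]
opening: 0.0004
grip_force: 1.9
```

Request:
{"fn": "jog_arm", "kwargs": {
  "plan": [
    [0.1, -0.004, 0, 0, -1],
    [0.2, -0.008, 0, 0, -1],
    [0.3, -0.012, 0, 0, -1],
    [0.4, -0.016, 0, 0, -1],
    [0.4, -0.016, 0, 0, -1]
  ]
}}

```text
time: 21.65
tool_pos: [0.603, 0.0255, 0.1104]
tool_rot: [3.141, 0.004, -0.039]
contact_force: [-9.8, -2.5, 7.4]
opening: 0.0005
grip_force: 4.8
```

Request:
{"fn": "jog_arm", "kwargs": {
  "plan": [
    [0.06, -0.003, 0, 0, -1],
    [0.12, -0.006, 0, 0, -1],
    [0.18, -0.008, 0, 0, -1],
    [0.23, -0.01, 0, 0, -1],
    [0.23, -0.01, 0, 0, -1]
  ]
}}

```text
time: 22.15
tool_pos: [0.6209, 0.0247, 0.1103]
tool_rot: [3.141, 0.005, -0.039]
contact_force: [-12.1, -2.5, 7.3]
opening: 0.0004
grip_force: 5.6
```

Request:
{"fn": "jog_arm", "kwargs": {
  "plan": [
    [0.04, 0, 0, 0, -1],
    [0.07, 0, 0, 0, -1],
    [0.1, 0, 0, 0, -1],
    [0.1, 0, 0, 0, -1]
  ]
}}

```text
time: 22.55
tool_pos: [0.621, 0.0247, 0.1103]
tool_rot: [3.14, 0.023, -0.038]
contact_force: [-39.6, -2.3, 26.2]
opening: 0.0004
grip_force: 20.3
```

It hit a hard stop at x=0.621, so the drawer is home. I'll back off, lift clear and compare with the first picture.

Request:
{"fn": "jog_arm", "kwargs": {
  "plan": [
    [-0.1, 0, 0, 0, -1],
    [-0.2, 0, 0, 0, -1],
    [-0.2, 0, 0.3, 0, -1],
    [-0.2, 0, 0.6, 0, -1],
    [-0.2, 0, 1, 0, -1]
  ]
}}

```text
time: 23.05
tool_pos: [0.6149, 0.0249, 0.19]
tool_rot: [-3.141, 0.001, -0.039]
contact_force: [0.2, -0.6, -0.7]
opening: 0.0008
grip_force: 0.0
```

Request:
{"fn": "jog_arm", "kwargs": {
  "plan": [
    [-0.3, -0.3, 0.3, 0, -1],
    [-0.6, -0.6, 0.5, 0, -1],
    [-0.9, -1, 0.5, 0, -1]
  ]
}}

```text
time: 23.35
tool_pos: [0.5441, -0.0556, 0.2329]
tool_rot: [3.141, -0.007, -0.037]
contact_force: [0.2, -1.5, 0.6]
opening: 0.0001
grip_force: 0.0
```

Request:
{"fn": "jog_arm", "kwargs": {
  "plan": [
    [-0.2, -0.3, 0, 0, -1],
    [-0.4, -0.6, 0, 0, -1],
    [-0.6, -1, 0, 0, -1]
  ]
}}

```text
time: 23.65
tool_pos: [0.4949, -0.1358, 0.2305]
tool_rot: [3.141, -0.003, -0.038]
contact_force: [0.0, -0.4, -1.2]
opening: 0.0003
grip_force: 0.0
```

Request:
{"fn": "jog_arm", "kwargs": {
  "plan": [
    [0, -0.3, 0, 0, -1],
    [0, -0.6, 0, 0, -1],
    [0, -1, 0, 0, -1],
    [0, -1, 0, 0, -1]
  ]
}}

```text
time: 24.05
tool_pos: [0.4955, -0.2189, 0.2301]
tool_rot: [3.139, -0.002, -0.042]
contact_force: [-0.0, 0.4, -0.4]
opening: 0.0001
grip_force: 0.0
```

Run:
```python
from h import *
im=cams.read_camera("top"); cv2.imwrite("pics/top2.png",im); o=cv2.imread("pics/top0.png")
f=lambda a:cv2.resize(a[150:205,250:362],None,fx=5,fy=5,interpolation=cv2.INTER_CUBIC)
cv2.imwrite("pics/c5.png",np.vstack([f(o),f(im)]))
d=cv2.absdiff(o,im).max(2); print("unit diff>30:",int((d[172:205,270:340]>30).sum()), "shaker",int((d[150:190,410:440]>30).sum()),"jar",int((d[145:180,185:222]>30).sum()),"can",int((d[205:245,142:190]>30).sum()))
print(readout.observe()["tool_pos"])
```

```text
unit diff>30: 0 shaker 498 jar 0 can 0
[ 0.49528332 -0.21700233  0.22995493]
```

View pics/c5.png

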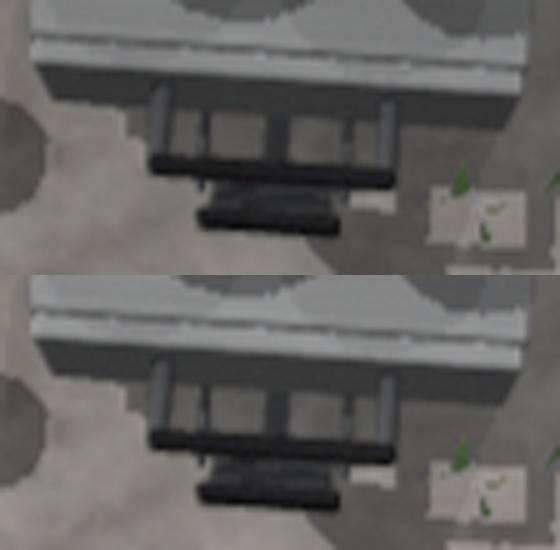

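The grip and the paddle look exactly as they did at the start, with no changed pixels, so the drawer is shut and latched. The changes around the shaker come from the arm covering it; it was never touched.

```bash
python3 -c "
from cell import ticket
print(ticket.hand_in())"
```

```text
the job is handed in; nothing more can be done
None
```

The job is handed in: the cold plate is flush in its bay, the drawer is shut and latched with the paddle at rest, and the can and jar show no change in the last picture; the arm hid the shaker there, but no contact was felt near it.

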